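# Ease a serving paddle out of a half-taped carton

## Robot

A 6-joint arm with a two-finger parallel gripper is mounted at the origin on the work surface. World frame = base frame: x ahead of the robot, y to its left, z up, the work surface at z = 0. Lengths are in m, angles in rad, forces in N, time in s.
With the tool pointing down it reaches from about 0.375 to 0.9 m from the base axis. Payload 3.1 kg.
Tool frame: the origin (TCP) lies on the centre line of the jaws, within the pads' length; the fingertips stand 19 mm ahead of it and the grasp point (between the pads) is the TCP (tip_extent is the distance from the TCP to the fingertips, in m); x points along the fingers, z is the direction in which the jaws open and shut, and the axes are right-handed (so a half turn about x gives the same grasp; the last joint's range is limited). The gripper opens to 87 mm and grips with 3 to 60 N. Pads are 19 mm wide; open, the fingers measure 117 mm over their backs; the gripper's body (75 mm by 190 mm) begins 51 mm behind the grasp point.
Start: joints at [-1.381, 0.527, 1.433, -0, 1.181, -0.178], TCP at [0.225, -0.583, 0.242] pointing down, gripper open.
Joint ranges: [-3.08, 3.08], [-0.75, 2.2], [0.22, 2.44], [-1.43, 4.57], [0, 2.65], [-2.85, 2.85]. Speed limits (rad/s): [2.79, 2.79, 3.14, 3.14, 3.14, 3.14].

## Interface

Orientations are given as a 3x3 rotation matrix whose columns are the frame's x, y, z axes.
In Python, from cell import * gives the robot as it stands. Calls block until the motion is done:
- move_ptp(position, orientation): joint-space move of the TCP to a pose.
- line_to(position, velocity=0.15, rot=None, contact_N=None): straight line of the TCP; rot=None keeps the orientation; velocity is the mean speed in m/s. With contact_N (N) it stops when the force on the tool has changed by that much, and returns True; else False.
- goto_joints(angles): joint-space move.
- ungrasp() and grasp(grip_force=None): open the fingers fully, or close them until they stop; grip_force is the grip in N (None keeps the last).
- wait(seconds).
- ik(position, orientation): joint angles nearest the present ones, or None.
- capture(name): name is "scene" or "top" or "wrist"; returns (picture, depth): 384x512x3 uint8, red, green, blue; 384x512 float32, m along the optical axis (not along the pixel's ray), 0 where there is no reading.
- camera_params(name): a dict with "vertical_fov" (degrees; the focal length in pixels is half the picture's height over the tangent of half this angle, whatever the lens; pixels are square), "cx", "cy" (the principal point, pixels), "extrinsics" (4x4, takes a point from world to camera coordinates). Camera axes: x right, y up, looking along -z (the intrinsics and any distortion apply to the point x, -y, -z); pixel columns grow to the right and rows downward; lengths in m; the calibration is good to about 2 mm. A picture is of the moment at which its call begins: read the wrist's pose just before it. camera_params takes no time and is no camera call; for the wrist camera it gives the pose at the moment of the call.
A pose or a line that the arm cannot do raises PlanningError and nothing moves.
- finish_job(): hands the job in, once; it reports no verdict.
Readings, each from a call of its own:
- current_time(): time.
- current_q(): joint angles.
- current_qvel(): joint speeds.
- current_tau(): joint torques, N m.
- current_tcp_pos(): TCP position.
- current_orientation(): TCP orientation.
- current_ft_force(): force on the tool from outside, world axes, zero at the start.
- current_torque(): the same for the moment, N m.
- current_width(): finger opening in m.
Only numpy, scipy, OpenCV 4.12 (cv2) and the standard library are available. Lean on these libraries where they do the work, as an engineer would, in place of code of your own. Each camera call takes 0.05 s, during which the arm holds its last target. There are 200 camera calls.

## Task

The serving paddle lies in the carton with its blade under the taped-down flap. Take it by the handle, tilt it and draw it out diagonally through the open half of the top without pressing hard against the flap, and finish while still holding it in the gripper, motionless, with its middle over the yellow tray and every part of it at least 10 cm above the tray's rim. Leave the flat can on the flap and the red can and the jar on the table where they stand.

Things in the scene. Friction and masses are not known exactly. Their poses are not given: they have to be found in the camera images.
- carton: Brown cardboard carton, fixed, half of its top open; outer 342 (own x) x 212 (y) x 80 mm high, floor and walls 6 mm thick. Origin: centre of its underside, on the work surface; +x points to the closed half. The wall at the open (-x) end is 70 mm high, the others 80 mm. Inside: x -165 to +165 mm, y -100 to +100 mm, floor 6 mm above the work surface.
- flap: Taped-down half of the carton's top: fixed rigid brown panel, 6 mm thick, spanning the carton's width and x = -15 to +171 mm in its frame, underside 80 mm and top 86 mm above the work surface. Origin and axes: those of the carton. The opening is thus 150 mm long (x -165 to -15 mm) and 200 mm wide. More than 20 N on the flap damages it.
- paddle_center (a point): Middle of the rigid serving paddle, half-way along and half-way up its handle (10 mm above its flat underside). The paddle is 280 mm long along its x, which points from handle to blade; z up. Mass about 0.11 kg, balance point within 20 mm of the middle. It starts flat on the carton floor, nearly along the carton's x, blade under the flap, 105 to 135 mm of the handle in the opening.
- handle_end (a point): Centre of the paddle's handle end, 140 mm from its middle; axes as paddle_center. The handle runs from x = -140 to +50 mm of the paddle's middle, 24 mm wide (y), 20 mm thick; its first 125 mm are blue, the rest is wood.
- blade_end (a point): Centre of the paddle's blade tip, half-way up the blade (6 mm lower than the handle's mid-height), 140 mm from the paddle's middle; axes as paddle_center. The wooden blade runs from x = +50 to +140 mm of the middle, 50 mm wide, 8 mm thick, its underside level with the handle's.
- tray: Yellow plastic parcel tray, fixed, open on top, empty: outer 240 (own x) x 160 (y) x 50 mm high, walls 5 mm. Origin: centre of its underside, on the work surface.
- flat_can: Short green-labelled food can, 68 mm across, 36 mm high, standing on the flap towards the carton's closed end. Origin: centre of its underside. Not to be disturbed.
- red_can: Red-labelled food can, 68 mm across, 80 mm high, standing on the table beyond the carton and tray. Origin: centre of its underside. Not to be disturbed.
- jar: Small jar with a white cap and red label, 52 mm across, 85 mm high, standing on the table beyond the carton and tray. Origin: centre of its underside. Not to be disturbed.

How it is judged:
By the outcome, as a careful person would: the job done as asked, in the order asked, and still so for the second after the job is handed in, while the arm keeps its last pose, push and grip.
It also fails if it takes over 45 s, if anything falls off the work surface, if the arm or the gripper's body presses on something with over 40 N, if the wrist force passes 120 N, or if a joint passes its speed limit or range.

## Working session

There is one attempt and no reset: what is moved stays moved. The work goes in short steps, each a Python script; the robot and the scene stay as the last script left them, time stands still between calls to the robot, and variables do not carry over. Pictures are saved under pics/ and viewed, about 8 in all and at most 12, crops included, and the job is handed in when it is done.

```bash
ls; mkdir -p pics
python3 - <<'E'
from cell import *
import cv2,numpy as np
ims=[]
for n in("top","scene"):
    p,d=capture(n);c=camera_params(n);np.savez(n+".npz",p=p,d=d,**{k:np.array(v) for k,v in c.items() if k in("vertical_fov","cx","cy","extrinsics")})
    print(n,c,d.min(),d.max());cv2.imwrite(f"pics/{n}.png",p[:,:,::-1])
print(current_time())
E
```

```text
pics
top {'vertical_fov': 46.15770420815465, 'cx': 253.0765538499743, 'cy': 194.4785641483835, 'extrinsics': array([[-0.02098327, -0.99975926, -0.00641261, -0.04121162],
       [ 0.97976603, -0.02183975,  0.19895115, -0.61593085],
       [-0.1990433 , -0.00210821,  0.97998843, -0.84419291],
       [ 0.        ,  0.        ,  0.        ,  1.        ]])} 0.0 1.8982484
scene {'vertical_fov': 57.217218037345376, 'cx': 253.717260049568, 'cy': 195.08220185075265, 'extrinsics': array([[ 0.67630432,  0.7365419 ,  0.01088548, -0.38191229],
       [-0.59375719,  0.53633212,  0.59983352,  0.32847001],
       [ 0.43596429, -0.41213334,  0.80005078, -1.24328959],
       [ 0.        ,  0.        ,  0.        ,  1.        ]])} 0.0 3.3512926
0.1
```

View pics/top.png

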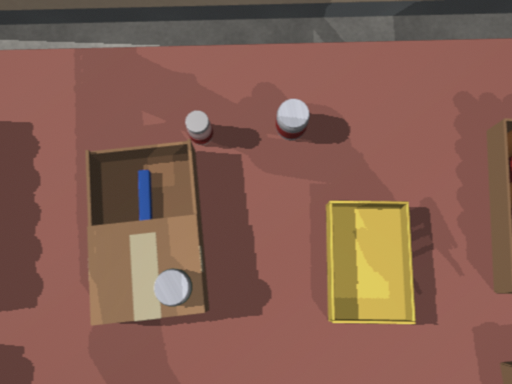

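View pics/scene.png

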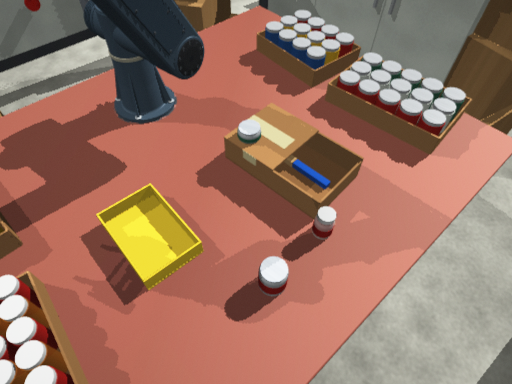

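```bash
cat > h.py <<'E'
import numpy as np,cv2
def cloud(d,c):
    f=d.shape[0]/2/np.tan(np.radians(float(c["vertical_fov"]))/2)
    v,u=np.mgrid[:d.shape[0],:d.shape[1]]
    P=np.stack([(u-c["cx"])/f*d,-(v-c["cy"])/f*d,-d],-1)
    E=np.array(c["extrinsics"]);return (P-E[:3,3])@E[:3,:3]
def ray(uv,z,c,H=384):
    f=H/2/np.tan(np.radians(float(c["vertical_fov"]))/2);E=np.array(c["extrinsics"])
    uv=np.atleast_2d(uv).astype(float);r=np.stack([(uv[:,0]-c["cx"])/f,-(uv[:,1]-c["cy"])/f,-np.ones(len(uv))],-1)@E[:3,:3]
    o=-E[:3,:3].T@E[:3,3];return o+r*((z-o[2])/r[:,2])[:,None]
def blue(p):
    p=p.astype(int);return (p[...,2]>p[...,0]+50)&(p[...,2]>p[...,1]+40)
def rect(X):
    r=cv2.minAreaRect((X[:,:2]*1000).astype(np.float32));return np.round(r[0],1),np.round(r[1],1),round(r[2],2)
E
python3 - <<'E'
from h import *
np.set_printoptions(precision=4,suppress=True)
for n in("top","scene"):
    c=dict(np.load(n+".npz"));p,d=c["p"],c["d"];W=cloud(d,c);ok=d>0
    print(n,"table z",np.percentile(W[...,2][ok],[20,50]))
    hsv=cv2.cvtColor(p,cv2.COLOR_RGB2HSV)
    m=blue(p)&ok&(W[...,0]>.4)&(W[...,0]<1)&(abs(W[...,1])<.5)
    if n=="scene": 
        m[:,:250]=0;m[:150]=0
    X=W[m];print("blue",m.sum(),rect(X),np.percentile(X[:,2],[5,50,95]))
    y=(hsv[...,0]>22)&(hsv[...,0]<32)&(hsv[...,1]>200)&ok
    X=W[y&(W[...,2]>.043)&(W[...,2]<.06)&(abs(W[...,1])<.6)];print("tray",len(X),rect(X))
    def reg(name,x0,x1,y0,y1,z0,z1):
        X=W[ok&(W[...,0]>x0)&(W[...,0]<x1)&(W[...,1]>y0)&(W[...,1]<y1)&(W[...,2]>z0)&(W[...,2]<z1)]
        if len(X)>5: print(name,len(X),rect(X),np.median(X,0),X.min(0),X.max(0))
    if n=="top":
        for k,uv,z in(("flat",(172,287),.122),("red",(293,117),.08),("jar",(197,122),.085)):
            print(k,ray(uv,z,c),W[uv[1],uv[0]])
        print("cornersflap",ray([(90,222),(198,216),(204,313),(90,324)],.086,c)); print("open rim",ray([(87,151),(192,143)],.07,c))
        g=W[215:330,80:215][ok[215:330,80:215]];X=g[(g[:,2]>.08)&(g[:,2]<.095)];print("flap",len(X),rect(X),np.median(X[:,2]))
E
```

```text
top table z [-0.002   0.0002]
blue 556 (array([629.4, 177.2]), array([109.6,  29.1]), 3.52) [0.0071 0.0256 0.0283]
tray 0 (array([0., 0.]), array([0., 0.]), 0.0)
flat [[0.4359 0.0949 0.122 ]] [0.4359 0.0948 0.1227]
red [[ 0.7706 -0.1393  0.08  ]] [ 0.7717 -0.1396  0.0771]
jar [[0.7625 0.0559 0.085 ]] [0.7628 0.056  0.0841]
cornersflap [[0.5626 0.2622 0.086 ]
 [0.5698 0.0531 0.086 ]
 [0.3874 0.0413 0.086 ]
 [0.372  0.2525 0.086 ]]
open rim [[0.7111 0.2817 0.07  ]
 [0.7232 0.0678 0.07  ]]
flap 9995 (array([481.4, 154.7]), array([206.2, 213.7]), 4.72) 0.0860356763992527
scene table z [-0.2267 -0.0015]
blue 384 (array([615.1, 180.5]), array([135.8,  45.7]), 2.78) [0.0052 0.0237 0.0266]
tray 324 (array([ 482.9, -287. ]), array([156.2, 239.7]), 88.12)
```

```bash
cat >> h.py <<'E'
def Rt(psi,th,s=1):
    """tool for handle axis (blade->handle end) heading psi, handle end tilted up by th; th=0 -> pointing down"""
    h=np.array([np.cos(psi)*np.cos(th),np.sin(psi)*np.cos(th),np.sin(th)])
    z=s*np.array([-np.sin(psi),np.cos(psi),0]);n=np.cross(h,[-np.sin(psi),np.cos(psi),0])
    return np.stack([-n,np.cross(z,-n),z],1)
E
python3 - <<'E'
from cell import *
from h import *
np.set_printoptions(precision=3,suppress=True)
psi=np.radians(3.5);up=[.619,.177,.25]
for s in(1,-1):
    print(s,ik(up,Rt(psi,0,s)),ik([.619,.177,.03],Rt(psi,0,s)),ik([.80,.187,.15],Rt(psi,.3,s)),ik([.57,-.287,.35],Rt(psi,0,s)))
q=[ik(up,Rt(psi,0,s)) for s in(1,-1)];q0=np.array(current_q())
s=(1,-1)[int(np.argmin([np.abs(np.array(a)-q0).max() if a is not None else 99 for a in q]))];print("s",s)
move_ptp(up,Rt(psi,0,s));print(current_tcp_pos(),current_time())
c=camera_params("wrist");p,d=capture("wrist");np.savez("w.npz",p=p,d=d,**{k:c[k] for k in("vertical_fov","cx","cy","extrinsics")})
p2,_=capture("scene");cv2.imwrite("pics/ws.png",np.hstack([cv2.resize(p,(400,300)),cv2.resize(p2,(400,300))])[:,:,::-1])
W=cloud(d,c);m=blue(p)&(d>0);X=W[m&(W[...,2]>.02)&(W[...,2]<.035)];print(len(X),rect(X),np.median(X,0),X.min(0),X.max(0))
m2=(d>0)&(W[...,2]>.081)&(W[...,2]<.092);X=W[m2];print("flap",len(X),rect(X) if len(X) else"",X.max(0) if len(X) else "")
E
```

```text
1 [ 0.105  0.545  1.373  0.     1.223 -1.527] [ 0.105  0.829  1.515 -0.     0.798 -1.527] [ 0.098  0.792  1.198 -0.014  0.852 -1.526] [-0.641  0.451  1.258  0.     1.433 -2.273]
-1 [ 0.105  0.545  1.373 -0.     1.223  1.615] [ 0.105  0.829  1.515 -0.     0.798  1.615] [ 0.098  0.792  1.198 -0.014  0.852  1.616] [-0.641  0.451  1.258 -0.     1.433  0.868]
s 1
[0.619 0.176 0.25 ] 3.1083
2117 (array([624.6, 176.8]), array([114.2,  23.1]), 2.98) [0.622 0.176 0.025] [0.567 0.162 0.021] [0.681 0.191 0.028]
flap 30767 (array([622.8, 162.3]), array([322.2, 224.2]), 0.2) [0.784 0.274 0.089]
```

View pics/ws.png

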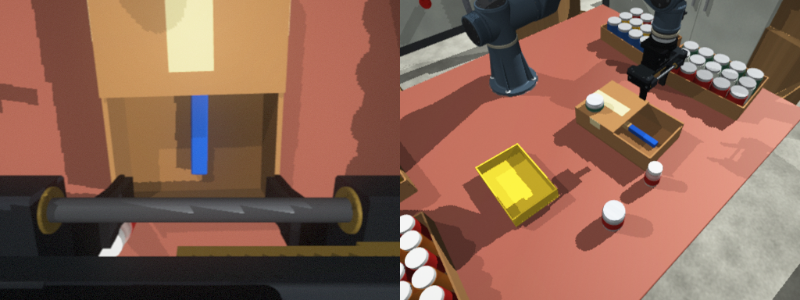

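The wrist view shows the blue handle, with its end near (200,173) and the flap edge at row 95. The scene view shows the gripper body is wide along the jaw direction. The measured handle width is 23 mm, its top is at z = 0.025 and about 114 mm lies in the opening, all as expected. Next I'll grasp.

Run:
```python
from cell import *
from h import *
np.set_printoptions(precision=4,suppress=True)
psi=np.radians(3.0);R=Rt(psi,0);h=np.array([np.cos(psi),np.sin(psi),0])
g=np.array([.6816,.180,0])-.062*h
line_to([g[0],g[1],.10],.15,R)
print(line_to([g[0],g[1],.033],.05,contact_N=6),current_tcp_pos(),current_ft_force())
f0=current_ft_force()
grasp(50);print(current_width(),current_tcp_pos(),current_ft_force(),current_time())
```

```text
False [0.62   0.1768 0.0334] [-0.3969  0.2956  0.9043]
0.023144831860344568 [0.6197 0.1767 0.033 ] [ 0.8704 -0.9862  0.4328] 6.9
```

Run:
```python
from cell import *
from h import *
np.set_printoptions(precision=4,suppress=True)
psi=np.radians(3.0);p0=np.array(current_tcp_pos());z0=p0[2]-.006
H=lambda t:np.array([np.cos(psi)*np.cos(t),np.sin(psi)*np.cos(t),np.sin(t)])
N=lambda t:-Rt(psi,t)[:,0]
tip=p0-.218*H(0)-z0*N(0)
lift=np.array([0,0,.0015]);T=np.radians(13.5)
ok=True
for t in np.linspace(0,T,7)[1:]:
    c=line_to(tip+lift+.218*H(t)+z0*N(t),.06,Rt(psi,t),contact_N=8)
    print(round(np.degrees(t),1),c,current_tcp_pos(),current_ft_force(),current_width())
    if c: ok=False;break
if ok:
    p,d=capture("scene");cv2.imwrite("pics/tilt.png",cv2.resize(p[100:260,200:400],(800,640))[:600,:,::-1])
    a=tip+lift+.218*H(T)+z0*N(T)
    for s in(.02,.04,.06):
        c=line_to(a+s*H(T),.05,contact_N=8);print(s,c,current_tcp_pos(),current_ft_force())
        if c: break
print(current_time())
p,d=capture("scene");cv2.imwrite("pics/draw1.png",cv2.resize(p[90:240,220:420],(800,600))[:,:,::-1])
```

```text
2.2 False [0.6183 0.1768 0.0432] [ 0.2198 -1.139  -1.2784] 0.023277696369644118
4.5 False [0.6168 0.1766 0.0515] [ 0.4551  1.1106 -0.8956] 0.02336709391229813
6.8 False [0.615  0.1765 0.0599] [ 0.6295  0.0095 -0.2442] 0.02338866301480835
9.0 False [0.6128 0.1764 0.0682] [ 0.1684 -0.0593 -1.3195] 0.023709512776939872
11.2 False [0.6102 0.1762 0.0764] [ 0.3183  0.109  -0.4929] 0.023499688780238896
13.5 False [0.6073 0.1761 0.0845] [-0.2912 -0.2233 -1.0965] 0.02365271320167837
0.02 False [0.6269 0.177  0.0892] [-0.4277  0.0912 -0.648 ]
0.04 False [0.6463 0.1781 0.094 ] [ 0.4697 -0.4887 -1.9124]
0.06 False [0.6657 0.1791 0.0986] [ 0.3798  0.6179 -1.3087]
10.375
```

View pics/draw1.png

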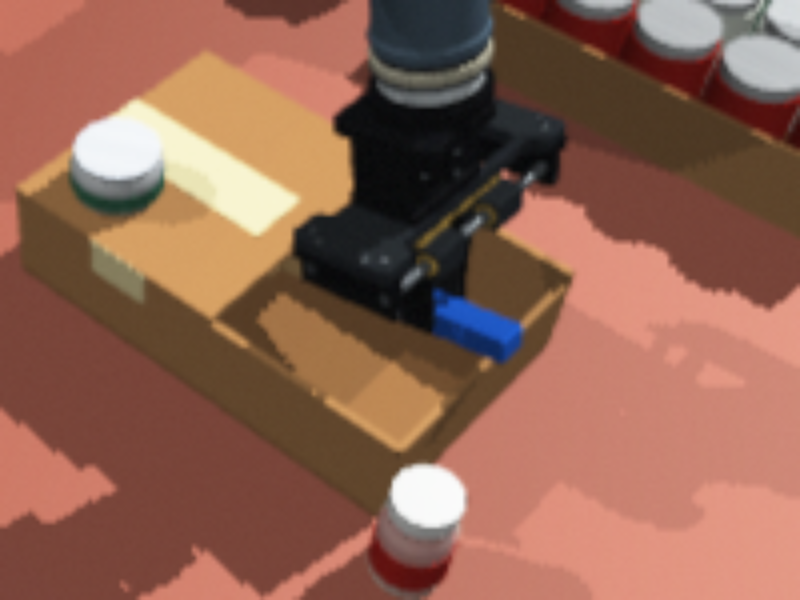

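The picture shows the handle gripped and rising towards the end wall (blue end at about (505,340)), with the cans undisturbed. I'll check the tilt numerically and then continue the draw.

```bash
cat >> h.py <<'E'
def pitch(capture,camera_params,n="wrist"):
    c=camera_params(n);p,d=capture(n);W=cloud(d,c);m=blue(p)&(d>0)
    k,l,st,_=cv2.connectedComponentsWithStats(m.astype(np.uint8));j=1+np.argmax(st[1:,4]);m=l==j
    X=W[cv2.erode(m.astype(np.uint8),np.ones((3,3)))>0];X0=np.median(X,0);v=np.linalg.svd(X-X0,full_matrices=False)[2][0];v*=np.sign(v[0])
    return len(X),X0,v,np.degrees(np.arcsin(v[2])),(X[:,0].max(),X[np.argmax(X[:,0])]),p
E
python3 - <<'E'
from cell import *
from h import *
np.set_printoptions(precision=4,suppress=True)
n,X0,v,pt,e,_=pitch(capture,camera_params);print(n,X0,v,pt,e,"tcp",current_tcp_pos())
psi=np.radians(3.0);T=np.radians(13.5);H=np.array([np.cos(psi)*np.cos(T),np.sin(psi)*np.cos(T),np.sin(T)])
if pt>10.5:
    a=np.array(current_tcp_pos())
    for s in(.03,.06,.09,.125):
        c=line_to(a+s*H,.06,contact_N=8);print(s,c,current_tcp_pos(),current_ft_force())
        if c: break
    p,d=capture("scene");cv2.imwrite("pics/draw2.png",cv2.resize(p[70:270,180:446],(798,600))[:,:,::-1])
    n,X0,v,pt,e,_=pitch(capture,camera_params);print(n,X0,v,pt,e)
print(current_time())
E
```

```text
6003 [0.6343 0.1775 0.0829] [0.9701 0.0537 0.2367] 13.691238188002787 (np.float64(0.6669431819827037), array([0.6669, 0.1686, 0.0894])) tcp [0.6652 0.1791 0.0984]
0.03 False [0.694  0.1806 0.1052] [-0.4192  0.0565 -0.9296]
0.06 False [0.7231 0.1821 0.1121] [-0.7363 -0.5821 -0.8513]
0.09 False [0.7521 0.1836 0.1191] [ 0.836  -0.1179 -1.1114]
0.125 False [0.786  0.1855 0.1272] [-0.292  -0.3801 -1.7326]
5929 [0.755  0.1839 0.1116] [0.9698 0.0597 0.2365] 13.681642543914844 (np.float64(0.7870435979218059), array([0.787 , 0.1754, 0.1187]))
13.25
```

View pics/draw2.png

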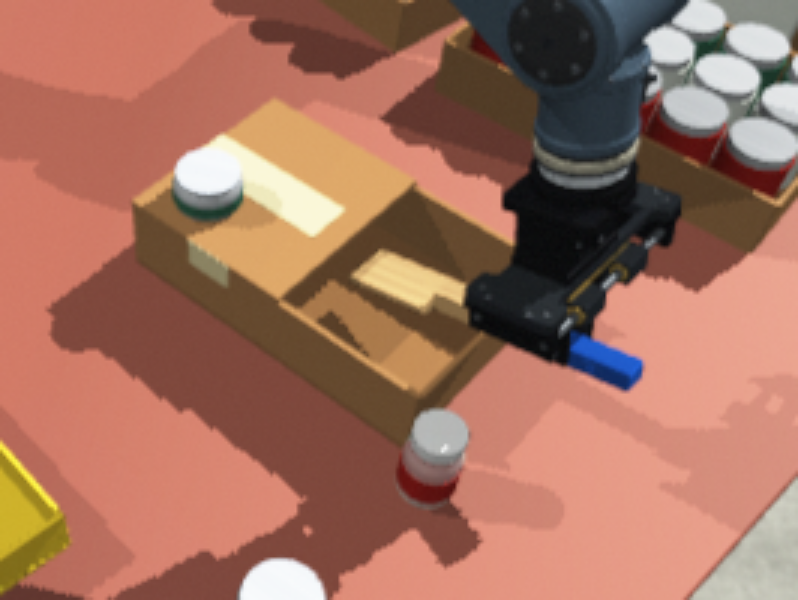

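The blade is fully in the open half: its tip, at (360,275), is clear of the flap edge, and the flat can and jar are undisturbed. Next I'll lift it and carry it to the tray.

Run:
```python
from cell import *
from h import *
np.set_printoptions(precision=4,suppress=True)
ct=dict(np.load("top.npz"));print("tray top corners",ray([(329,203),(410,203),(413,323),(328,322)],.05,ct).mean(0))
psi=np.radians(3.0);T=np.radians(13.5);H=np.array([np.cos(psi)*np.cos(T),np.sin(psi)*np.cos(T),np.sin(T)])
a=np.array(current_tcp_pos())+.015*H
line_to(a,.06,contact_N=8)
line_to(a+[0,0,.16],.12,contact_N=8);print(current_tcp_pos(),current_ft_force())
b=np.array(current_tcp_pos());line_to([b[0]-.05,b[1],b[2]],.08,Rt(psi,0))
pf=np.radians(-35.);t=np.array([.483,-.287,.28])+.078*np.array([np.cos(pf),np.sin(pf),0])
q=ik(t,Rt(pf,0));print(q,current_q())
pm=np.radians(-14);m=[.70,-.08,.30]
move_ptp(m,Rt(pm,0));move_ptp(t,Rt(pf,0));wait(.5)
print(current_tcp_pos(),current_ft_force(),current_width(),np.abs(current_qvel()).max(),current_time())
n,X0,v,pt,e,_=pitch(capture,camera_params);print(n,X0,v,pt)
p,d=capture("scene");p2,d2=capture("top");np.savez("end.npz",p=p2,d=d2)
cv2.imwrite("pics/end.png",np.hstack([cv2.resize(p,(400,300)),cv2.resize(p2,(400,300))])[:,:,::-1])
```

```text
tray top corners [ 0.4778 -0.2824  0.05  ]
[0.7998 0.1862 0.2891] [-0.7341 -0.3471 -1.2289]
[-0.7197  0.5098  1.3498 -0.      1.2819 -1.6796] [ 0.0992  0.7099  0.9404 -0.0001  1.4909 -1.5239]
[ 0.5471 -0.3315  0.28  ] [ 0.8165 -0.1732  0.2043] 0.02295500241612748 0.005055120777167937 18.5833
5774 [ 0.5194 -0.3126  0.2721] [ 0.8233 -0.5676  0.0058] 0.3320830637556228
```

View pics/end.png

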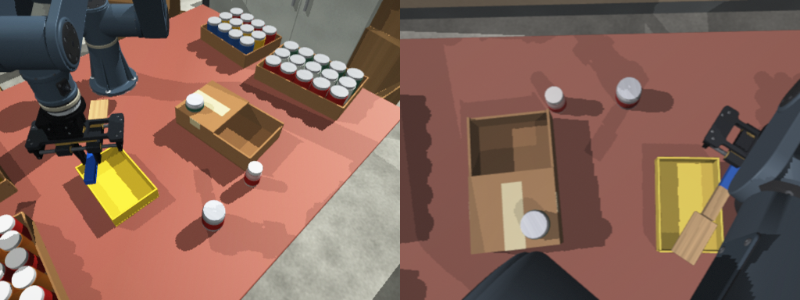

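Run:
```python
from cell import *
print(abs(current_qvel()).max(),current_width(),current_time());print(finish_job())
```

```text
0.002733739720290356 0.023833814910605815 18.7333
the job is handed in; nothing more can be done
None
```

The paddle is out of the carton and held still over the yellow tray. I handed the job in at 18.7 s of the 45 s limit.

- **Extraction:** I took the paddle by the handle, 62 mm from its end, with 50 N. I tilted it 13.5° about the blade tip and drew it out along its own axis. The tool force readings stayed within about 2.5 N, and the 8 N contact stop never triggered.
- **Final pose:** The paddle was within 0.5° of level. By calculation, its middle is at about (0.483, -0.287). The two views put the tray centre at (0.483, -0.287) and (0.478, -0.282), about 7 mm apart, which is well inside the tray. The underside is at about z = 0.25, or about 20 cm above the rim.
- **Last checks:** The jaws read 23–24 mm on the 24 mm handle, and joint speeds were about zero. The final pictures show the flat can, red can and jar standing where they were.
- **One disagreement:** The last vertical force reading was +0.2 N, where the paddle's weight should give about -1.1 N. I put this down to sensor noise, because the pictures and jaw width confirm the paddle is held.

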